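# Wind the clamping bench shut on a wood block

### The arm

A 6-joint arm with a two-finger parallel gripper is mounted at the origin on a cart in front of the work surface, level with it; the furniture and walls round the work are solid. World frame = base frame: x ahead of the robot, y to its left, z up, the work surface at z = 0. Lengths are in mm, angles in rad, forces in N, time in s.
With the tool pointing down it reaches from about 275 to 750 mm from the base axis. Payload 10.2 kg.
Tool frame: the origin (TCP) lies between the finger pads; the fingertips stand 11 mm ahead of it and the grasp point (between the pads) lies 8 mm behind it; z points along the fingers, y is the line along which they close (so a half turn about z gives the same grasp; the last joint's range is limited). The gripper opens to 85 mm and grips with 20 to 120 N. Pads are 22 mm wide; open, the fingers measure 114 mm over their backs; the gripper's body (76 mm by 85 mm) begins 54 mm behind the grasp point. The pads swing forward as they close: fully open they stand 13 mm farther back than shut.
Start: joints at [1.035, 0.313, 1.498, -0, 1.331, -0.223], TCP at [161.568, 499.527, 242.294] pointing down, gripper open.
Joint ranges: [-2.94, 2.94], [-0.97, 2.17], [0.19, 2.56], [-1.23, 4.37], [0.02, 3.11], [-2.88, 2.88]. Speed limits (rad/s): [2.39, 2.39, 3.01, 3.14, 3.14, 3.14].

### API

Orientations are given as a unit quaternion [w, x, y, z].
In Python, from rig import sense, eyes, finish_job gives the robot as it stands.
- The arm moves only by the shell command python3 -m jog 'ROWS' [FORCE]. ROWS is JSON, a list of rows, each a list of 7 numbers: the shift along the tool's x, y, z in m, then the turn, a rotation vector about the tool's x, y, z in rad, then the finger opening in m, from 0 to 0.0854. In form: [[dx, dy, dz, rx, ry, rz, gripper], ...]. A call has 1 to 5 rows; each row shifts and turns the commanded pose from where the row before left it, along the tool's axes as they then stand; what a row does not reach is not made up. A row lasts 1/10 s, in which the tool goes at most 50 mm and 8.59 degrees, less where a joint would pass 70% of its speed; a pose out of reach is approached as far as the arm can. A call is refused whole if a number of a shift passes 0.05 or a number of a turn 0.15, either way. A call with a gripper value outside its range is refused whole. The fingers move at their own pace and stop on an object; FORCE is the grip in N (left out, the last holds). Time passes only in rows, so rows that do not move let the fingers close. It gives the time, the measured TCP pose, the force, the opening and the grip force at its end, in the units of the state.
- sense(): the state, without advancing time (a new reading comes with each control period).
- eyes.capture(name): name is "scene" or "top"; returns the picture (480x640x3 uint8, red, green, blue); there is no depth.
- eyes.calibration(name): a dict with "fx", "fy", "cx", "cy" (pixels), "cam_to_world" (4x4, takes a point from camera to world coordinates). Camera axes: x right, y down, z forward; pixel columns grow to the right and rows downward; lengths in mm; the calibration is good to about 2 mm. A picture is of the moment at which its call begins. calibration takes no time and is no camera call.
- finish_job(): hands the job in; it is judged then, once.
The state is a dict: "time_s": time; "joints": joint angles; "dq": joint speeds; "tau": joint torques, N m; "eef_pos": TCP position; "ee_rot": TCP orientation; "force": force on the tool from outside, world axes, zero at the start; "wrist_torque": the same for the moment, N m; "grip_width": opening from 0.0 (shut) to 1.0 (fully open); "grip_force": force on a finger pad.
Only numpy, scipy, OpenCV 4.12 (cv2) and the standard library are available. Lean on these libraries where they do the work, as an engineer would, in place of code of your own. Each camera call takes 0.05 s, during which the arm holds its last target. There are 200 camera calls.

### The job

A wood block lies loosely in the small clamping bench, between the blue sliding jaw and the green fixed stop. Take the red upright handle of the handwheel and wind it clockwise, seen from above, until the jaw has pushed the block square against the stop and it is held snugly between the two; then let go. Do it with the wheel alone: do not touch the block or the jaw.

Things in the scene. Friction and masses are not known exactly. Their poses are not given: they have to be found in the camera images.
- clamp_bench: Fixed clamping bench: grey bed (top z=14 mm), flat dark handwheel (104 mm, rim z=66-78, hub to 80 mm), green stop. Origin on the table below the wheel's vertical axis; +x runs along the bed to the stop's steel face at x=172 mm (top z=56). Clockwise from above drives the jaw to +x, 60 mm a turn; 0.5 to 0.9 turn is needed. 2-3 N at the handle; stays where left; goes hard once the block is nipped.
- handle_mid (a point): Middle of the red upright crank handle on the wheel, 17 mm in diameter, 42 mm tall, revolving freely on its own pin, so it can be held at one unchanged gripper yaw while the wheel goes round. It stands 42 mm from the wheel's axis; this point is at z = 105 mm, 27 mm above the rim's top and 18 mm below the handle's top.
- jaw: Blue sliding jaw with steel face, 30 x 100 x 40 mm, moved by the wheel along the bench's x only. Origin at the bottom middle of the face that pushes the block, on the bed (z = 14 mm); axes as the bench. It starts at bench x = 75 to 97 mm and stands at about x = 127 mm with the 45 mm block nipped.
- wood_block: Loose brown wood block 45 x 96 x 35 mm lying on the bed between jaw and stop, its 45 mm side (its x axis) along the bench's x, turned by up to 5 degrees. Origin at the centre of its underside. Against the stop its origin stands at bench x = about 150 mm; 5 to 18 mm are open at the start.

How it is judged:
By the outcome, as a careful person would: the job done as asked, in the order asked, and still so for the second after the job is handed in, with the robot touching nothing.
It also fails if it takes over 38 s, if anything falls off the work surface, if the arm or the gripper's body presses on something with over 40 N, if the wrist force passes 120 N, or if a joint passes its speed limit or range.

## Working session

There is one attempt and no reset: what is moved stays moved. The work goes in short steps, Python scripts to look and compute and a shell command to move; the robot and the scene stay as the last step left them, time stands still between calls to the robot, and variables do not carry over. Pictures are saved under pics/ and viewed, at most 10 in all, crops included, and the job is handed in when it is done.

```bash
mkdir -p pics; python3 - <<'E'
from rig import sense, eyes
import cv2,json
for n in("scene","top"):
    cv2.imwrite(f"pics/{n}0.png",cv2.cvtColor(eyes.capture(n),cv2.COLOR_RGB2BGR))
    c=eyes.calibration(n);print(n,c)
s=sense();print(s)
E
```

```text
scene {'fx': 485.6709201000641, 'fy': 485.6709201000641, 'cx': 318.4171122774157, 'cy': 249.07419338662433, 'cam_to_world': array([[ 8.87416459e-01, -2.92064972e-01,  3.56637184e-01,
         2.50769486e+02],
       [-4.60639460e-01, -5.32626319e-01,  7.10014431e-01,
        -3.24091646e+02],
       [-1.74159945e-02, -7.94359652e-01, -6.07198013e-01,
         6.12628257e+02],
       [ 0.00000000e+00,  0.00000000e+00,  0.00000000e+00,
         1.00000000e+00]])}
top {'fx': 507.49076758193814, 'fy': 507.49076758193814, 'cx': 317.1531130025639, 'cy': 240.16312901105098, 'cam_to_world': array([[ 2.46446334e-02, -9.83114381e-01,  1.81325002e-01,
         4.16977965e+02],
       [-9.99383016e-01, -1.96879179e-02,  2.90856347e-02,
         2.66128405e+02],
       [-2.50245940e-02, -1.81929932e-01, -9.82993016e-01,
         9.21265069e+02],
       [ 0.00000000e+00,  0.00000000e+00,  0.00000000e+00,
         1.00000000e+00]])}
{'time_s': 0.1, 'joints': array([ 1.03459270e+00,  3.13417323e-01,  1.49836406e+00, -1.31063210e-05,
        1.33101653e+00, -2.23359921e-01]), 'dq': array([-0.00073503, -0.00141645, -0.00126534,  0.00151028,  0.00140812,
       -0.00078608]), 'tau': array([ 1.42937795e-03, -4.12897611e+01, -2.60138029e+01, -2.44955772e-04,
        3.10228708e-03,  1.89978874e-05]), 'eef_pos': array([161.45512101, 499.3235741 , 241.77928016]), 'ee_rot': array([-2.17493840e-04,  1.55783181e-01,  9.87791090e-01, -5.62047936e-04]), 'force': array([-1.0959748 , -0.34212463,  0.06431971]), 'wrist_torque': array([ 0.00702489, -0.00717295,  0.00080194]), 'grip_force': 0.0, 'grip_width': 1.0008547384962367}
```

View pics/top0.png

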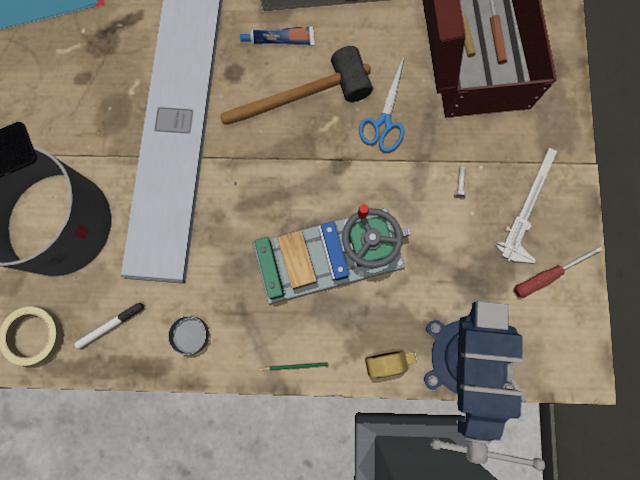

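View pics/scene0.png

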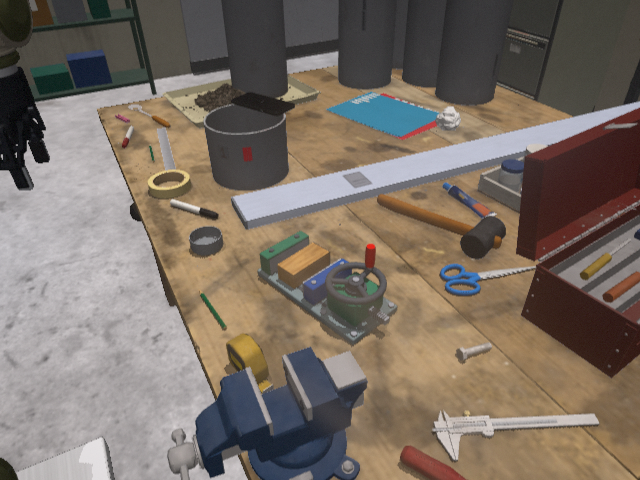

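The top view shows the wheel hub near (372,237), the red handle near (364,211), the jaw at (335,250), the block at (297,260) and the stop at (267,268). The scene view shows the handle at (370,256). I'll enlarge both.

```bash
python3 - <<'E'
import cv2,numpy as np
t=cv2.imread("pics/top0.png")[195:310,245:415]; s=cv2.imread("pics/scene0.png")[225:345,250:410]
t=cv2.resize(t,(680,460),interpolation=3)   # x4
cv2.imwrite("pics/topc.png",t)
s=cv2.resize(s,(640,480),interpolation=3); cv2.imwrite("pics/scenec.png",s)
E
```

```text
(no output)
```

View pics/topc.png

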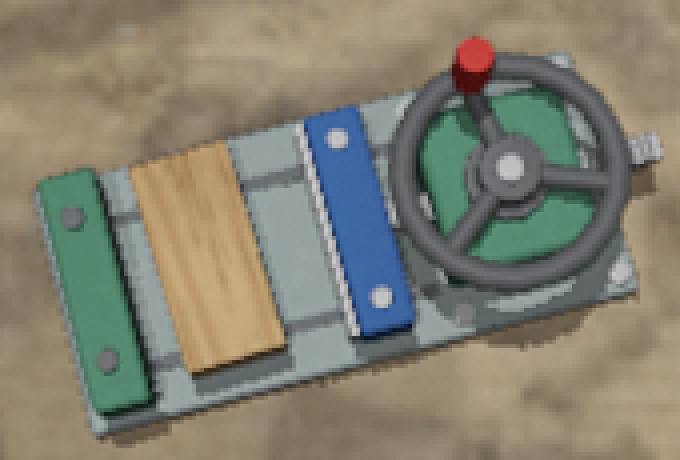

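View pics/scenec.png

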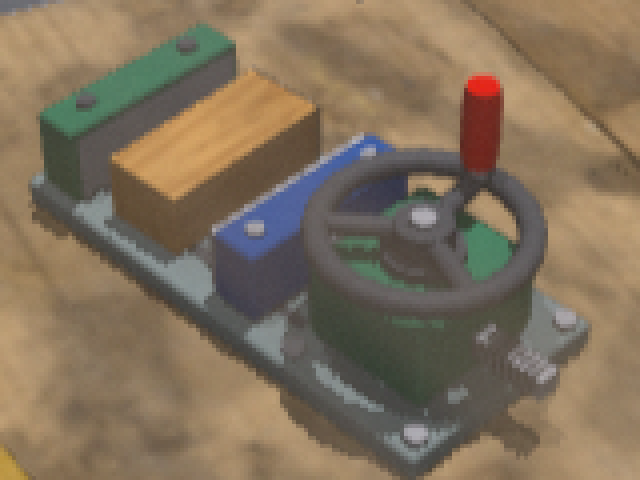

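The top crop puts the hub at about (372.5,236.7), the handle top at (364,208.5), and the block turned a little relative to the jaw and stop. The scene crop puts the handle top at (371,246.5) and the hub at (356,279).

```bash
cat > h.py <<'E'
from rig import sense, eyes
import numpy as np
from scipy.spatial.transform import Rotation as R
def ray(n,u,v,z):
    c=eyes.calibration(n);T=c["cam_to_world"]
    d=T[:3,:3]@[(u-c["cx"])/c["fx"],(v-c["cy"])/c["fy"],1]
    o=T[:3,3];return (o+d*(z-o[2])/d[2])[:2]
E
python3 - <<'E'
from h import *
t=lambda u,v,z:ray("top",245+u/4,195+v/4,z)
s=lambda u,v,z:ray("scene",250+u/4,225+v/4,z)
hub=t(510,167,80),t(511,171,75),s(424,216,80)
han=t(476,54,123),s(484,84,123)
st=t(97,170,56),t(156,403,56); jw=t(304,125,54),t(353,337,54)
print("hub",hub,"handle",han)
for a,b in(st,jw):print(a,b,np.degrees(np.arctan2(*(b-a)[::-1])))
b=[t(*p,49) for p in((131,168),(229,142),(287,347),(191,374))];print("blk",b)
h=np.mean(hub,0);H=np.mean(han,0);print(h,H,H-h,np.linalg.norm(H-h),np.degrees(np.arctan2(*(H-h)[::-1])))
ang=np.arctan2(*(st[1]-st[0])[::-1])
for y in(ang-np.pi/2,ang+np.pi/2):
    x=np.array([np.cos(y),np.sin(y)]);print(np.degrees(y),[(q-h)@x for q in st+jw],[(q-h)@x for q in b])
print(R.from_quat(np.roll(sense()["ee_rot"],-1)).as_matrix())
E
```

```text
hub (array([579.86888071, 197.9601566 ]), array([579.12117206, 197.1244569 ]), array([580.72932267, 195.62161277])) handle (array([617.73262587, 215.36160718]), array([619.22563805, 213.73104729]))
[579.62894124 375.22563973] [479.22453311 345.81757252] -163.67489400568456
[601.80195779 285.67774783] [509.44753006 262.53892767] -165.93444094829167
blk [array([582.13427124, 361.19871398]), array([594.60526056, 318.53651763]), array([505.03917763, 290.83629843]), array([492.49676764, 331.83877627])]
[579.90645848 196.90207542] [618.47913196 214.54632723] [38.57267347 17.64425181] 42.416633069163325 24.580721302572627
-253.6748940056846 [np.float64(171.21196003954978), np.float64(171.21196003954972), np.float64(79.04188836014195), np.float64(82.79562640001961)] [np.float64(157.04635251585722), np.float64(112.59876524101765), np.float64(111.19124156814689), np.float64(154.06610194419784)]
-73.67489400568458 [np.float64(-171.21196003954975), np.float64(-171.21196003954975), np.float64(-79.04188836014194), np.float64(-82.79562640001963)] [np.float64(-157.0463525158572), np.float64(-112.59876524101763), np.float64(-111.1912415681469), np.float64(-154.06610194419784)]
[[-9.51463107e-01  3.07762231e-01 -6.04792185e-04]
 [ 3.07762720e-01  9.51462570e-01 -1.04260812e-03]
 [ 2.54561725e-04 -1.17813565e-03 -9.99999274e-01]]
```

```bash
python3 -m jog '[[-0.02,-0.005,0,0,0,0,0.0854],[-0.04,-0.01,0,0,0,0,0.0854],[-0.04,-0.01,0,0,0,0,0.0854],[-0.04,-0.01,0,0,0,0,0.0854],[-0.04,-0.01,0,0,0,0,0.0854]]' 30
python3 -m jog '[[-0.04,-0.01,0,0,0,0,0.0854],[-0.04,-0.01,0,0,0,0,0.0854],[-0.04,-0.01,0,0,0,0,0.0854],[-0.04,-0.01,0,0,0,0,0.0854],[-0.04,-0.01,0,0,0,0,0.0854]]'
python3 -m jog '[[-0.04,-0.01,0,0,0,0,0.0854],[-0.04,-0.01,0,0,0,0,0.0854],[-0.03,-0.01,0,0,0,0,0.06],[0,0,0,0,0,0,0.06],[0,0,0,0,0,0,0.06]]'
cat > st.py <<'E'
from h import *
import sys
s=sense();Rm=R.from_quat(np.roll(s["ee_rot"],-1)).as_matrix()
print(s["time_s"],s["eef_pos"].round(1),s["force"].round(1),s["grip_width"],s["joints"].round(2))
if len(sys.argv)>1: print("tool delta",(Rm.T@(np.array(eval(sys.argv[1]))-s["eef_pos"])).round(1),(Rm).round(3).tolist())
E
python3 st.py '[618.5,214.5,100]'
```

```text
time_s: 0.6
eef_pos: [320.1, 400.2, 242.1]
ee_rot: [-0.0, 0.156, 0.988, -0.0]
force: [0.1, 0.6, 0.0]
grip_width: 1.001
grip_force: 0.0
time_s: 1.1
eef_pos: [495.1, 291.0, 242.0]
ee_rot: [-0.0, 0.156, 0.988, -0.0]
force: [1.0, 0.8, -0.1]
grip_width: 1.001
grip_force: 0.0
time_s: 1.6
eef_pos: [589.3, 229.5, 241.5]
ee_rot: [-0.001, 0.156, 0.988, -0.0]
force: [0.1, 0.8, 0.7]
grip_width: 0.706
grip_force: 0.0
1.6 [589.3 229.5 241.5] [0.1 0.8 0.7] 0.7061435921765157 [ 0.19  0.56  1.14  0.    1.45 -1.07]
tool delta [-32.6  -5.2 141.5] [[-0.951, 0.309, -0.001], [0.309, 0.951, -0.0], [0.001, -0.0, -1.0]]
```

```bash
python3 -m jog '[[-0.02,-0.005,0.01,0,0,0,0.06],[-0.0126,0,0.03,0,0,0,0.06],[0,0,0.03,0,0,0,0.06],[0,0,0.03,0,0,0,0.06],[0,0,0.015,0,0,0,0.06]]'
python3 -m jog '[[0,0,0.005,0,0,0,0.06],[0,0,0,0,0,0,0.06]]'
python3 st.py '[618.5,214.5,100]'
python3 - <<'E'
from h import *
import cv2
a=eyes.capture("top")[170:290,300:460];b=eyes.capture("scene")[170:330,290:450]
im=np.hstack([cv2.resize(a,(480,360),interpolation=3),cv2.resize(b,(320,320),interpolation=3)[:,:,:] if 0 else cv2.resize(b,(320,360),interpolation=3)])
cv2.imwrite("pics/g1.png",im[:,:,::-1])
E
```

```text
time_s: 2.1
eef_pos: [616.9, 215.9, 124.5]
ee_rot: [-0.002, 0.155, 0.988, -0.001]
force: [-0.0, 0.3, 1.1]
grip_width: 0.703
grip_force: 0.0
time_s: 2.3
eef_pos: [618.2, 215.7, 122.4]
ee_rot: [-0.0, 0.155, 0.988, -0.0]
force: [0.3, -0.5, 0.8]
grip_width: 0.707
grip_force: 0.0
2.3 [618.2 215.7 122.4] [ 0.3 -0.5  0.8] 0.7069283950813774 [ 0.16  0.7   1.21  0.    1.23 -1.1 ]
tool delta [-0.7 -1.1 22.4] [[-0.952, 0.307, -0.001], [0.307, 0.952, -0.0], [0.001, -0.0, -1.0]]
```

View pics/g1.png

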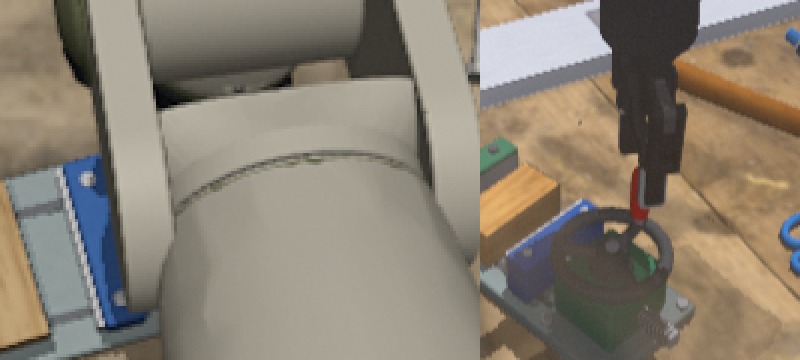

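The arm hides the wheel in the top view. In the scene view the handle (right half, about (638,195)) stands between the fingers, so I'll descend and close.

```bash
python3 -m jog '[[0,0,0.012,0,0,0,0.06],[0,-0.001,0.01,0,0,0,0.04],[0,0,0,0,0,0,0.02],[0,0,0,0,0,0,0.01],[0,0,0,0,0,0,0.005]]' 30
python3 -m jog '[[0,0,0,0,0,0,0.005],[0,0,0,0,0,0,0.005],[0,0,0,0,0,0,0.005]]'
python3 st.py '[618.5,214.5,100]'
```

```text
time_s: 2.9
eef_pos: [618.6, 214.2, 100.1]
ee_rot: [0.0, 0.156, 0.988, 0.0]
force: [2.0, 1.7, -4.8]
grip_width: 0.184
grip_force: 29.7
time_s: 3.2
eef_pos: [618.5, 214.2, 100.1]
ee_rot: [0.0, 0.156, 0.988, 0.0]
force: [3.6, 2.4, -5.6]
grip_width: 0.185
grip_force: 29.6
3.2 [618.5 214.2 100.1] [ 3.6  2.4 -5.6] 0.18495196011427642 [ 0.15  0.72  1.23  0.    1.18 -1.1 ]
tool delta [0.1 0.3 0.1] [[-0.951, 0.308, 0.0], [0.308, 0.951, 0.0], [-0.0, 0.0, -1.0]]
```

```bash
cat > plan.py <<'E'
# args: a0 (deg) step n [cx cy r] : rows from the measured position onto the circle
from h import *
import sys
a=list(map(float,sys.argv[1:]));a0,st,n=a[:3];c=np.array(a[3:5] if len(a)>3 else [580,197]);r=a[5] if len(a)>5 else 42
Rm=np.array([[-.9515,.308],[.308,.9515]])
p=lambda t:c+r*np.array([np.cos(np.radians(t)),np.sin(np.radians(t))])
for k in range(int(n)):
    t=a0-st*k;d=Rm.T@(p(t-st)-p(t));print(round(t-st,1),(d/1000).round(4).tolist(),p(t-st).round(1))
E
python3 plan.py 24 10 28
```

```text
14.0 [-0.0044, -0.0059] [620.8 207.2]
4.0 [-0.0033, -0.0065] [621.9 199.9]
-6.0 [-0.0021, -0.007] [621.8 192.6]
-16.0 [-0.0009, -0.0073] [620.4 185.4]
-26.0 [0.0004, -0.0073] [617.7 178.6]
-36.0 [0.0017, -0.0071] [614.  172.3]
-46.0 [0.0029, -0.0067] [609.2 166.8]
-56.0 [0.004, -0.0061] [603.5 162.2]
-66.0 [0.005, -0.0053] [597.1 158.6]
-76.0 [0.0059, -0.0044] [590.2 156.2]
-86.0 [0.0065, -0.0033] [582.9 155.1]
-96.0 [0.007, -0.0021] [575.6 155.2]
-106.0 [0.0073, -0.0009] [568.4 156.6]
-116.0 [0.0073, 0.0004] [561.6 159.3]
-126.0 [0.0071, 0.0017] [555.3 163. ]
-136.0 [0.0067, 0.0029] [549.8 167.8]
-146.0 [0.0061, 0.004] [545.2 173.5]
-156.0 [0.0053, 0.005] [541.6 179.9]
-166.0 [0.0044, 0.0059] [539.2 186.8]
-176.0 [0.0033, 0.0065] [538.1 194.1]
-186.0 [0.0021, 0.007] [538.2 201.4]
-196.0 [0.0009, 0.0073] [539.6 208.6]
-206.0 [-0.0004, 0.0073] [542.3 215.4]
-216.0 [-0.0017, 0.0071] [546.  221.7]
-226.0 [-0.0029, 0.0067] [550.8 227.2]
-236.0 [-0.004, 0.0061] [556.5 231.8]
-246.0 [-0.005, 0.0053] [562.9 235.4]
-256.0 [-0.0059, 0.0044] [569.8 237.8]
```

```bash
python3 -m jog '[[-0.0044,-0.0059,0,0,0,0,0.005],[-0.0033,-0.0065,0,0,0,0,0.005],[-0.0021,-0.007,0,0,0,0,0.005]]'
python3 -m jog '[[-0.0009,-0.0073,0,0,0,0,0.005],[0.0004,-0.0073,0,0,0,0,0.005],[0,0,0,0,0,0,0.005]]'
```

```text
time_s: 3.5
eef_pos: [621.5, 192.3, 100.1]
ee_rot: [-0.001, 0.156, 0.988, -0.0]
force: [-2.3, 3.7, -2.7]
grip_width: 0.187
grip_force: 29.9
time_s: 3.8
eef_pos: [616.5, 177.5, 100.1]
ee_rot: [-0.002, 0.156, 0.988, -0.001]
force: [-5.9, -0.4, -1.7]
grip_width: 0.189
grip_force: 30.0
```

```bash
python3 -m jog '[[0.0017,-0.0071,0,0,0,0,0.005],[0.0029,-0.0067,0,0,0,0,0.005],[0.004,-0.0061,0,0,0,0,0.005],[0.005,-0.0053,0,0,0,0,0.005],[0.0059,-0.0044,0,0,0,0,0.005]]'
python3 st.py
```

```text
time_s: 4.3
eef_pos: [589.4, 157.0, 100.1]
ee_rot: [-0.0, 0.156, 0.988, 0.001]
force: [0.5, 11.3, -6.8]
grip_width: 0.186
grip_force: 29.8
4.3 [589.4 157.  100.1] [ 0.5 11.3 -6.8] 0.1860135153031186 [ 0.07  0.63  1.4   0.    1.11 -1.19]
```

```bash
python3 -m jog '[[0.0065,-0.0033,0,0,0,0,0.005],[0.007,-0.0021,0,0,0,0,0.005],[0.0073,-0.0009,0,0,0,0,0.005],[0.0073,0.0004,0,0,0,0,0.005],[0.0071,0.0017,0,0,0,0,0.005]]'
python3 st.py
```

```text
time_s: 4.8
eef_pos: [555.9, 163.4, 100.2]
ee_rot: [0.001, 0.156, 0.988, 0.001]
force: [8.7, 7.5, -12.6]
grip_width: 0.184
grip_force: 29.5
4.8 [555.9 163.4 100.2] [  8.7   7.5 -12.6] 0.18360521834501867 [ 0.08  0.57  1.5   0.    1.06 -1.17]
```

```bash
python3 -m jog '[[0.0064,0.0035,0.0003,0,0,0,0.005],[0.0061,0.004,0.0002,0,0,0,0.005],[0.0053,0.005,0,0,0,0,0.005],[0.0044,0.0059,0,0,0,0,0.005],[0.0033,0.0065,0,0,0,0,0.005]]'
python3 st.py
```

```text
time_s: 5.3
eef_pos: [538.0, 194.8, 100.0]
ee_rot: [-0.001, 0.156, 0.988, -0.001]
force: [-3.4, -4.5, 0.2]
grip_width: 0.186
grip_force: 30.8
5.3 [538.  194.8 100. ] [-3.4 -4.5  0.2] 0.18634591126343175 [ 0.14  0.56  1.52 -0.    1.06 -1.11]
```

```bash
python3 -m jog '[[0.0021,0.007,0,0,0,0,0.005],[0.0009,0.0073,0,0,0,0,0.005],[-0.0004,0.0073,0,0,0,0,0.005]]'
python3 st.py
python3 -m jog '[[-0.0017,0.0071,0,0,0,0,0.005],[-0.0029,0.0067,0,0,0,0,0.005]]'
python3 st.py
python3 - <<'E'
from h import *
import cv2
b=eyes.capture("scene")[225:345,250:410]
cv2.imwrite("pics/g2.png",cv2.resize(b,(640,480),interpolation=3)[:,:,::-1])
E
```

```text
time_s: 5.6
eef_pos: [542.2, 216.8, 100.0]
ee_rot: [-0.001, 0.156, 0.988, -0.0]
force: [-2.8, -2.4, -0.2]
grip_width: 0.185
grip_force: 30.8
5.6 [542.2 216.8 100. ] [-2.8 -2.4 -0.2] 0.18521702640987958 [ 0.18  0.58  1.48  0.    1.08 -1.08]
time_s: 5.8
eef_pos: [551.1, 228.8, 100.0]
ee_rot: [-0.001, 0.156, 0.988, 0.0]
force: [-3.1, -1.4, 0.4]
grip_width: 0.189
grip_force: 30.9
5.8 [551.1 228.8 100. ] [-3.1 -1.4  0.4] 0.1885979727654016 [ 0.2   0.61  1.44  0.    1.09 -1.06]
```

View pics/g2.png

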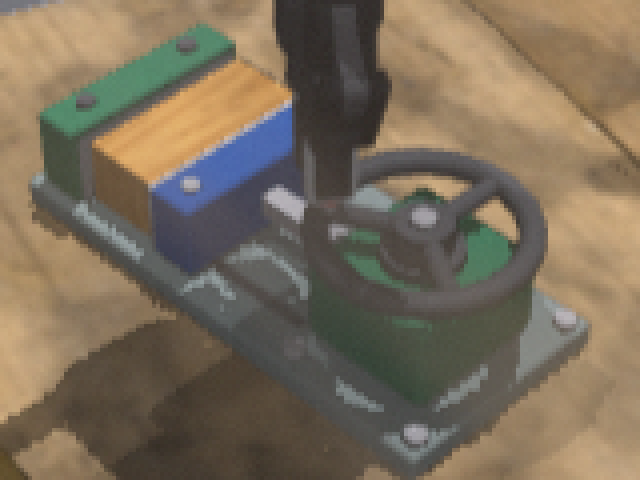

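The block is square on the jaw and the stop gap is still about 4 mm (crop near (90,170)). I'll go on in small steps and watch the force.

```bash
python3 -m jog '[[-0.0018,0.0032,0,0,0,0,0.005],[-0.002,0.003,0,0,0,0,0.005]]'; python3 -m jog '[[-0.0024,0.0028,0,0,0,0,0.005],[0,0,0,0,0,0,0.005]]'; python3 -m jog '[[-0.0026,0.0024,0,0,0,0,0.005],[0,0,0,0,0,0,0.005]]'
```

```text
time_s: 6.05
eef_pos: [556.8, 233.2, 100.0]
ee_rot: [-0.0, 0.156, 0.988, 0.0]
force: [-3.5, 0.4, 1.2]
grip_width: 0.187
grip_force: 31.0
time_s: 6.25
eef_pos: [559.4, 234.7, 100.0]
ee_rot: [-0.001, 0.156, 0.988, -0.0]
force: [-10.1, -0.8, 5.6]
grip_width: 0.187
grip_force: 31.4
time_s: 6.45
eef_pos: [560.2, 235.2, 99.9]
ee_rot: [-0.005, 0.155, 0.988, -0.002]
force: [-24.3, -7.6, 15.3]
grip_width: 0.188
grip_force: 32.4
```

The force jumped to about 25 N with no further advance, so the block looks nipped. I'll check before letting go.

```bash
python3 - <<'E'
from h import *
import cv2
b=eyes.capture("scene")[225:345,250:410];a=eyes.capture("top")[195:310,245:398]
cv2.imwrite("pics/g3.png",np.hstack([cv2.resize(b,(400,300),interpolation=3),cv2.resize(a,(400,300),interpolation=3)])[:,:,::-1])
E
python3 st.py
```

```text
6.55 [560.2 235.2  99.9] [-23.3  -7.   13.7] 0.18661254514669645 [ 0.21  0.63  1.4  -0.    1.12 -1.05]
```

View pics/g3.png

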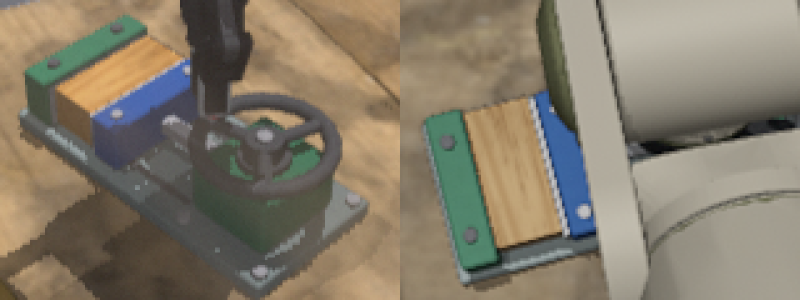

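Both views show the block flush with the stop and the jaw, and square. I'll relieve the preload partly, then open and withdraw straight up.

```bash
python3 -m jog '[[0.0015,-0.001,0,0,0,0,0.005],[0,0,0,0,0,0,0.005]]'; python3 -m jog '[[0,0,0,0,0,0,0.03],[0,0,0,0,0,0,0.05],[0,0,0,0,0,0,0.05],[0,0,0,0,0,0,0.05]]'; python3 st.py
```

```text
time_s: 6.75
eef_pos: [559.6, 234.9, 99.9]
ee_rot: [-0.003, 0.156, 0.988, -0.001]
force: [-16.3, -5.5, 8.6]
grip_width: 0.187
grip_force: 31.8
time_s: 7.15
eef_pos: [562.1, 235.5, 99.9]
ee_rot: [0.0, 0.156, 0.988, 0.0]
force: [0.8, -0.1, -0.4]
grip_width: 0.584
grip_force: 0.0
7.15 [562.1 235.5  99.9] [ 0.8 -0.1 -0.4] 0.583780480345527 [ 0.2   0.63  1.4   0.    1.11 -1.05]
```

```bash
python3 -m jog '[[0,0,-0.02,0,0,0,0.05],[0,0,-0.03,0,0,0,0.05],[0,0,-0.03,0,0,0,0.05],[0,0,-0.03,0,0,0,0.05],[0,0,-0.02,0,0,0,0.05]]'; python3 -m jog '[[0.04,0,0,0,0,0,0.05],[0.04,0,0,0,0,0,0.05],[0.04,0,0,0,0,0,0.05],[0.04,0,0,0,0,0,0.05],[0.04,0,0,0,0,0,0.05]]';  python3 -m jog '[[0.02,0,0,0,0,0,0.05],[0,0,0,0,0,0,0.05],[0,0,0,0,0,0,0.05]]'; python3 - <<'E'
from h import *
import cv2
b=eyes.capture("scene")[225:345,250:410];a=eyes.capture("top")[195:310,245:398]
cv2.imwrite("pics/g4.png",np.hstack([cv2.resize(b,(400,300),interpolation=3),cv2.resize(a,(400,300),interpolation=3)])[:,:,::-1])
E
```

```text
time_s: 7.65
eef_pos: [562.2, 235.6, 232.2]
ee_rot: [0.001, 0.156, 0.988, 0.001]
force: [0.2, 0.4, -0.3]
grip_width: 0.588
grip_force: 0.0
time_s: 8.15
eef_pos: [370.0, 297.3, 229.9]
ee_rot: [0.0, 0.156, 0.988, 0.0]
force: [0.0, 0.9, 0.9]
grip_width: 0.585
grip_force: 0.0
time_s: 8.45
eef_pos: [353.0, 303.2, 230.1]
ee_rot: [0.001, 0.156, 0.988, 0.0]
force: [0.2, -0.4, -0.1]
grip_width: 0.582
grip_force: 0.0
```

View pics/g4.png

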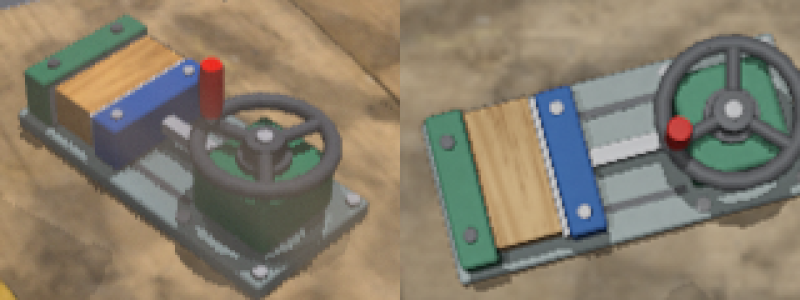

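The block sits square and without gaps between jaw and stop, and the robot is clear of everything.

```bash
python3 -c "from rig import finish_job; print(finish_job())"
```

```text
the job is handed in; nothing more can be done
None
```

The block is held square and snug between the jaw and the stop; I wound the wheel clockwise about 0.74 turn by its handle, let go, and handed the job in at about 8.5 s.

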